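# Angle the steel rail past the post into its bay

## Robot

A 6-joint arm with a two-finger parallel gripper is mounted at the origin on the work surface. World frame = base frame: x ahead of the robot, y to its left, z up, the work surface at z = 0. Lengths are in m, angles in rad, forces in N, time in s.
With the tool pointing down it reaches from about 0.325 to 0.775 m from the base axis. Payload 9.3 kg.
Tool frame: the origin (TCP) lies between the finger pads; the fingertips stand 22 mm ahead of it and the grasp point (between the pads) lies 3 mm ahead of it (tip_reach is the z of the fingertips in the tool frame, in m); z points along the fingers, x is the direction in which the jaws open and shut, and the axes are right-handed (so a half turn about z gives the same grasp; the last joint's range is limited). The gripper opens to 85 mm and grips with 20 to 120 N. Pads are 22 mm wide; open, the fingers measure 114 mm over their backs; the gripper's body (76 mm by 85 mm) begins 54 mm behind the grasp point. The pads swing forward as they close: fully open they stand 13 mm farther back than shut.
Start: joints at [-1.376, 0.259, 0.021, 1.334, 0, 1.418], TCP at [0.187, -0.517, 0.253] pointing down, gripper open.
Joint ranges: [-3.04, 3.04], [-0.91, 1.82], [-1.04, 1.36], [-1.92, 1.95], [-1.52, 1.45], [-3.14, 3.14]. Speed limits (rad/s): [2.22, 2.22, 2.79, 3.14, 3.14, 3.14].

## Interface

Orientations are given as a rotation vector (axis times angle).
In Python, from workcell import * gives the robot as it stands. Calls block until the motion is done:
- goto(position, orientation): joint-space move of the TCP to a pose.
- servo_line(position, velocity=0.15, ori=None): straight line of the TCP; ori=None keeps the orientation; velocity is the mean speed in m/s.
- movej(angles): joint-space move.
- move_gripper(opening, strength=None): opening from 0.0 (shut) to 1.0 (fully open); strength is the grip in N (None keeps the last); returns when the fingers have stopped.
- pause(seconds).
- inverse_kinematics(position, orientation): joint angles nearest the present ones, or None.
- state(): the state.
- camera(name): name is "scene" or "top"; returns a dict with "img" (480x640x3 uint8, red, green, blue), "intrinsics" (3x3 intrinsics, pixels), "k1" (the pictures are not rectified: a ray, as slopes to the right and down, at radius r is drawn at 1 + k1 r^2 times it, then the intrinsics apply), "pose" (4x4, takes a point from camera to world coordinates). Camera axes: x right, y up, looking along -z (the intrinsics and any distortion apply to the point x, -y, -z); pixel columns grow to the right and rows downward; lengths in m; the calibration is good to about 2 mm. A picture is of the moment at which its call begins. There is no depth.
A pose or a line that the arm cannot do raises IKError and nothing moves.
- finish_job(): hands the job in, once; it reports no verdict.
The state is a dict: "time_s": time; "qpos": joint angles; "dq": joint speeds; "joint_torque": joint torques, N m; "position": TCP position; "orientation": TCP orientation; "force": force on the tool from outside, world axes, zero at the start; "ft_torque": the same for the moment, N m; "finger_gap": opening from 0.0 (shut) to 1.0 (fully open).
Only numpy, scipy, OpenCV 4.12 (cv2) and the standard library are available. Lean on these libraries where they do the work, as an engineer would, in place of code of your own. Each camera call takes 0.05 s, during which the arm holds its last target.

## Task

Put the long steel rail lying on the bench away in the three-walled bay beyond it, by pushing it along the bench only, never lifting it or standing it on edge. The post is in the way of going straight in, so angle the rail: work the end nearer the post in behind the post first, then swing the other end in, and finish with the rail lying flat along the bay's back wall. Leave the other things on the bench where they stand.

Things in the scene. Friction and masses are not known exactly. Their poses are not given: they have to be found in the camera images.
- rail: the rail: straight dark steel bar of rectangular section, 260 mm long, 34 mm wide, 26 mm high, about 0.45 kg, black end plugs, lying loose and flat on the bench and sliding with friction. Origin: centre of its underside. x runs along its length (both ends alike), z up.
- rail_end_a (a point): centre of the end face of the rail at its +x end (130 mm from the middle, 13 mm above the underside)
- rail_end_b (a point): centre of the end face of the rail at its -x end
- bay: the bay, fixed, a little turned: grey back wall and two side walls, 40 mm high, 6 mm thick, a dark liner level with the bench, open towards the robot. Origin: on the bench, middle of the back wall's inner face; x points into the back wall, away from the mouth, y along it, z up. Inside 310 mm long (y -155 to 155 mm), 85 mm deep (mouth at x = -85 mm); rounded mouth edges.
- post: the post: fixed upright steel cylinder, 20 mm across, 70 mm high, on the bay's mouth line (bay x = -85 mm) at bay y = +105 or -105 mm. Origin: centre of its foot. From it to the side wall at the other end are 250 mm, too little for the 260 mm rail to go straight in; from it to the back wall 75 mm.
- socket: the empty socket for the post: flat black disc 40 mm across, level with the bench, no obstacle, at the other place on the mouth line
- crucible: bystander: small white crucible, 52 mm across, 45 mm high; origin centre of underside
- jar: bystander: lidded amber jar, 48 mm across, 65 mm high; origin centre of underside
- beaker: bystander: glass beaker behind the back wall, 60 mm across, 75 mm high; origin centre of underside
- wrench: bystander: wrench behind the back wall, lying along its x, about 160 mm long; origin centre of underside
- roll: bystander: white paper roll standing up, 72 mm across, 100 mm high; origin centre of underside
- wash: bystander: white plastic bottle, 64 mm across, 130 mm high; origin centre of underside
- driver: bystander: screwdriver near the robot, lying along its x, about 200 mm long; origin centre of underside

How it is judged:
On the way:
1. one end of the rail is inside the bay, deeper than the middle of the post, while the other end is still outside in front of the mouth (((x of rail_end_a in the frame of bay above -0.075 m and x of rail_end_b in the frame of bay below -0.11 m and y of rail_end_a in the frame of bay between -0.155 and 0.155 m) or (x of rail_end_b in the frame of bay above -0.075 m and x of rail_end_a in the frame of bay below -0.11 m and y of rail_end_b in the frame of bay between -0.155 and 0.155 m))), for 0.1 s.
At the end, for the whole second after the job is handed in: the rail lies flat on the bench inside the bay, behind the post and between the side walls, both its ends within 10 mm of touching the back wall, at rest (x of rail_end_a in the frame of bay between -0.027 and 0 m and x of rail_end_b in the frame of bay between -0.027 and 0 m and y of rail in the frame of bay between -0.03 and 0.03 m and height (world z) of rail below 0.005 m and angle between rail's own z axis and vertical below 0.1 rad and linear speed of rail below 0.01 m/s).
It fails at once if the rail is lifted (more than 12 mm) or tipped (more than about 17 degrees) (height (world z) of rail above 0.012 m or angle between rail's own z axis and vertical above 0.3 rad).
It fails at once if another thing on the bench is moved more than 20 mm (distance of any of crucible, jar, beaker, wrench, roll, wash, driver from where it was at the start of the episode above 0.02 m).
It also fails if it takes over 72 s, if anything falls off the work surface, if the arm or the gripper's body presses on something with over 40 N, if the wrist force passes 120 N, or if a joint passes its speed limit or range.

## Working session

There is one attempt and no reset: what is moved stays moved. The work goes in short steps, each a Python script; the robot and the scene stay as the last script left them, time stands still between calls to the robot, and variables do not carry over. Pictures are saved under pics/ and viewed, and the job is handed in when it is done.

```bash
ls; mkdir -p pics; cat > h.py <<'E'
from workcell import *
import numpy as np, cv2
def snap(n,f):
    c=camera(n); cv2.imwrite(f,c["img"][:,:,::-1]); np.savez(f+".npz",K=c["intrinsics"],k1=c["k1"],P=c["pose"]); return c
def px2w(f,u,v,z):
    d=np.load(f+".npz"); K=d["K"];k=float(d["k1"]);P=d["P"]
    p=cv2.undistortPoints(np.array([[[u,v]]],float),K,np.array([k,0,0,0.]))[0,0]
    r=P[:3,:3]@np.array([p[0],-p[1],-1]); o=P[:3,3]
    return o+r*(z-o[2])/r[2]
E
python3 - <<'E'
from h import *
for n in("top","scene"):
    c=snap(n,f"pics/{n}0.png"); print(c["intrinsics"],c["k1"],c["pose"])
s=state();print(s["time_s"],s["orientation"],s["finger_gap"])
E
```

```text
pics
[[519.47014373   0.         327.87753335]
 [  0.         519.47014373 247.26314999]
 [  0.           0.           1.        ]] -0.09628838667944775 [[ 0.0219922   0.98623553 -0.16387743  0.386714  ]
 [-0.99973717  0.02275609  0.00278523  0.00401751]
 [ 0.0064761   0.16377311  0.98647678  1.0859988 ]
 [ 0.          0.          0.          1.        ]]
[[602.10685129   0.         316.59498247]
 [  0.         602.10685129 247.83721435]
 [  0.           0.           1.        ]] -0.15803755093506963 [[ 0.71479153 -0.53890866  0.44570228  1.09887995]
 [ 0.69918533  0.56399594 -0.4393728  -0.5398896 ]
 [-0.01459247  0.62568845  0.77993655  1.04055384]
 [ 0.          0.          0.          1.        ]]
0.1 [-2.57161462e+00  1.80309154e+00  1.36148388e-03] 1.0002771849048198
```

View pics/top0.png

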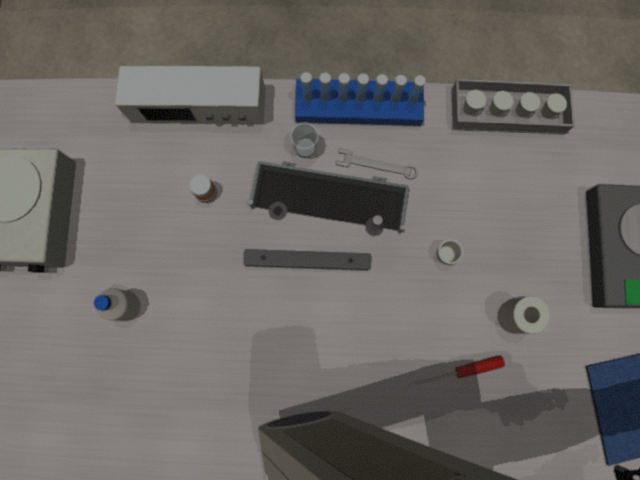

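View pics/scene0.png

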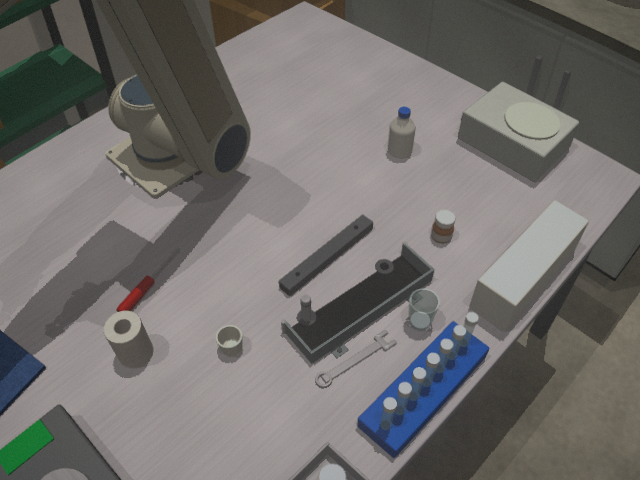

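```bash
python3 - <<'E'
import cv2
i=cv2.imread("pics/top0.png")
cv2.imwrite("pics/c0.png",cv2.resize(i[150:290,230:430],None,fx=4,fy=4,interpolation=cv2.INTER_CUBIC))
E
```

```text
(no output)
```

View pics/c0.png

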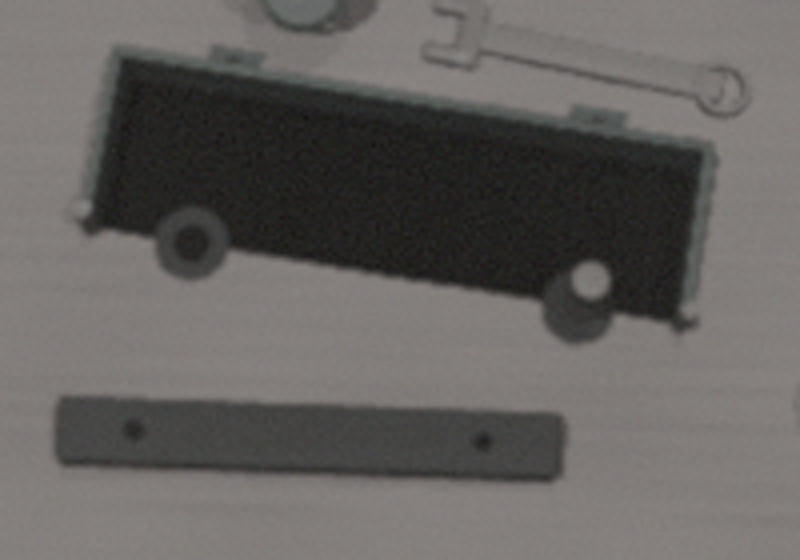

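```bash
python3 - <<'E'
from h import *
f="pics/top0.png"
def q(U,V,z,n): 
    p=px2w(f,(U+.5)/4-.5+230,(V+.5)/4-.5+150,z); print(n,p.round(4)); return p[:2]
s=q(192,242,0,"socket");p=q(592,281,.07,"post"); ph=q(578,310,0,"base ring")
print("dist",np.linalg.norm(s-p), np.linalg.norm(s-ph))
a=q(122,58,.04,"bwL");b=q(705,150,.04,"bwR");print(np.linalg.norm(a-b))
d=(s-p)/np.linalg.norm(s-p)
m=(s+p)/2
n=np.array([d[1],-d[0]]); n=n if n[0]>0 else -n
print("yaw y-axis",np.degrees(np.arctan2(d[1],d[0])), "depth a,b",(a-m)@n,(b-m)@n,"y",(a-m)@d,(b-m)@d)
dl=(a-b)/np.linalg.norm(a-b);print("wall yaw",np.degrees(np.arctan2(dl[1],dl[0])))
r=[q(*c,.026,"rail") for c in((57,397),(565,412),(562,474),(57,461))]
print([np.linalg.norm(r[i]-r[(i+1)%4]) for i in range(4)],np.mean(r,0))
for u,v,z,nm in((449,252,.045,"crucible top"),(203,186,.065,"jar"),(304,135,.075,"beaker"),(531,315,.1,"roll"),(111,305,.13,"wash"),(345,157,0,"wrench L"),(408,172,0,"wrench R"),(503,363,.03,"driver"),(410,383,0,"drv tip")): print(nm,px2w(f,u,v,z).round(3))
E
```

```text
socket [0.6454 0.1106 0.    ]
post [ 0.6134 -0.0973  0.07  ]
base ring [ 0.613  -0.0969  0.    ]
dist 0.21029717545263593 0.2099389888429678
bwL [0.7345 0.1475 0.04  ]
bwR [ 0.6917 -0.1592  0.04  ]
0.3096170937143071
yaw y-axis 81.24548984151667 depth a,b 0.08238910467527602 0.0867577011383989 y 0.15518977240935997 -0.15439650003345434
wall yaw 82.05394147647256
rail [0.5554 0.1748 0.026 ]
rail [ 0.5536 -0.0881  0.026 ]
rail [ 0.5213 -0.0868  0.026 ]
rail [0.522  0.1732 0.026 ]
[np.float64(0.2629371886952025), np.float64(0.03233629094711647), np.float64(0.2600703886805132), np.float64(0.033407387089701715)] [0.53809594 0.0432835 ]
crucible top [ 0.556 -0.246  0.045]
jar [0.677 0.259 0.065]
beaker [0.787 0.055 0.075]
roll [ 0.428 -0.392  0.1  ]
wash [0.427 0.402 0.13 ]
wrench L [ 0.768 -0.032  0.   ]
wrench R [ 0.738 -0.17   0.   ]
driver [ 0.333 -0.358  0.03 ]
drv tip [ 0.289 -0.174  0.   ]
```

```bash
cat >> h.py <<'E'
from scipy.spatial.transform import Rotation as Ro
O=np.array([.7133,-.0057]); A=np.radians(-8.3)
n=np.array([np.cos(A),np.sin(A)]); d=np.array([-np.sin(A),np.cos(A)])
def w(bx,by): return O+bx*n+by*d
def b(p): p=np.asarray(p)[:2]-O; return np.array([p@n,p@d])
def ori(th): # jaw axis along rail direction at angle th (deg)
    f=A+np.radians(th)-np.pi/2
    return Ro.from_matrix(np.array([[np.cos(f),np.sin(f),0],[np.sin(f),-np.cos(f),0],[0,0,-1]]).T).as_rotvec()
def P(bx,by,z): return [*w(bx,by),z]
def nr(th): t=np.radians(th); return np.array([np.cos(t),np.sin(t)])   # normal (into bay)
def ax(th): t=np.radians(th); return np.array([-np.sin(t),np.cos(t)])  # towards end at +y
def st(m=""):
    s=state(); print(m,"t",round(s["time_s"],2),"tcp",np.round(s["position"],4),"bay",b(s["position"]).round(4),"F",np.round(s["force"],1),"gap",round(s["finger_gap"],3)); return s
def crop(f,o,x0=230,x1=430,y0=140,y1=290):
    cv2.imwrite(o,cv2.resize(cv2.imread(f)[y0:y1,x0:x1],None,fx=4,fy=4,interpolation=cv2.INTER_CUBIC))
E
python3 - <<'E'
from h import *
print(state().keys()); print(state().get("tip_reach"))
c=np.array([-.115,.045])-.148*nr(25)
goto(P(*c,.15),ori(25)); st()
servo_line(P(*c,.035),velocity=.15); st()
snap("scene","pics/s1.png"); snap("top","pics/t1.png")
crop("pics/s1.png","pics/s1c.png",220,420,120,270)
crop("pics/t1.png","pics/t1c.png",230,430,150,300)
E
```

```text
dict_keys(['time_s', 'qpos', 'dq', 'joint_torque', 'position', 'orientation', 'force', 'ft_torque', 'finger_gap'])
None
 t 2.27 tcp [0.4645 0.0122 0.1501] bay [-0.2488 -0.0182] F [-0.3 -0.5 -0.2] gap 1.003
 t 3.19 tcp [0.4647 0.0127 0.0356] bay [-0.2486 -0.0177] F [-0.4  0.2  0.5] gap 1.005
```

View pics/s1c.png

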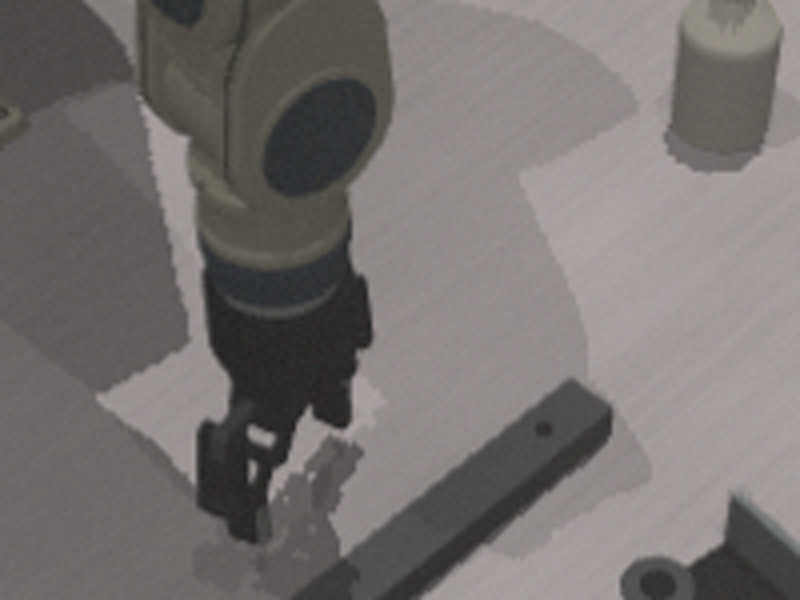

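View pics/t1c.png

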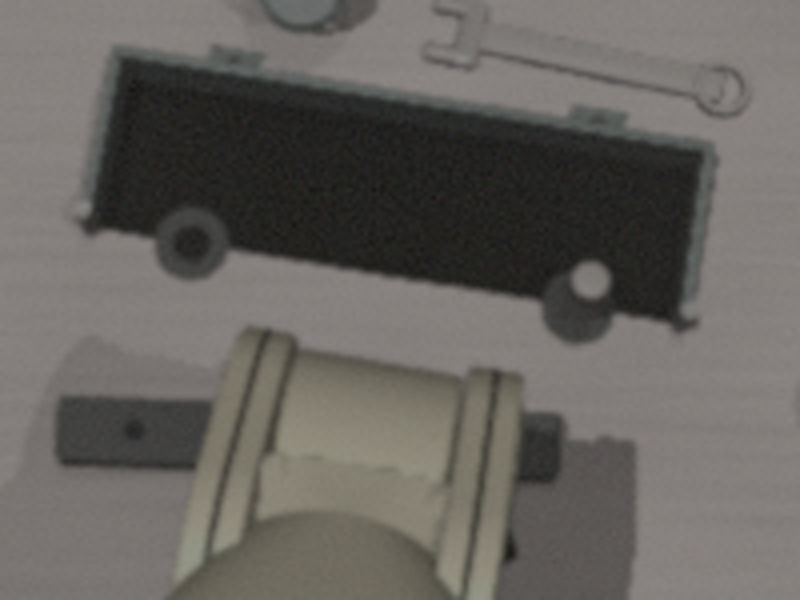

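```bash
python3 - <<'E'
from h import *
for (U,V) in((232,540),(265,545)):
  for z in(0,.01,.02,.03): print(U,z,px2w("pics/s1.png",U/4+220,V/4+120,z).round(3))
c=np.array([.4647,.0127]);f=A+np.radians(25)-np.pi/2
j=np.array([np.cos(f),np.sin(f)]);q=np.array([-j[1],j[0]])
for a in(.0425,.057):
  for e in(-.011,.011): print(a,e,(c+a*j+e*q).round(3))
E
```

```text
232 0 [ 0.457 -0.027  0.   ]
232 0.01 [ 0.463 -0.032  0.01 ]
232 0.02 [ 0.469 -0.037  0.02 ]
232 0.03 [ 0.476 -0.042  0.03 ]
265 0 [ 0.473 -0.017  0.   ]
265 0.01 [ 0.479 -0.022  0.01 ]
265 0.02 [ 0.485 -0.027  0.02 ]
265 0.03 [ 0.491 -0.032  0.03 ]
0.0425 -0.011 [ 0.466 -0.031]
0.0425 0.011 [ 0.487 -0.025]
0.057 -0.011 [ 0.471 -0.045]
0.057 0.011 [ 0.492 -0.039]
```

```bash
python3 - <<'E'
from h import *
c=np.array([-.115,.045])
p=c-.148*nr(25); servo_line(P(*p,.020),velocity=.1); st()
p=c-.060*nr(25); servo_line(P(*p,.020),velocity=.06); st()
snap("scene","pics/s2.png"); snap("top","pics/t2.png")
crop("pics/t2.png","pics/t2c.png",230,430,150,300)
crop("pics/s2.png","pics/s2c.png",250,450,180,330)
E
```

```text
t 3.59 tcp [0.464  0.0129 0.0201] bay [-0.2494 -0.0175] F [0.3 0.2 0.2] gap 0.996
 t 5.21 tcp [0.5486 0.0383 0.0201] bay [-0.1693  0.0197] F [ 0.2  0.3 -0. ] gap 1.001
```

View pics/t2c.png

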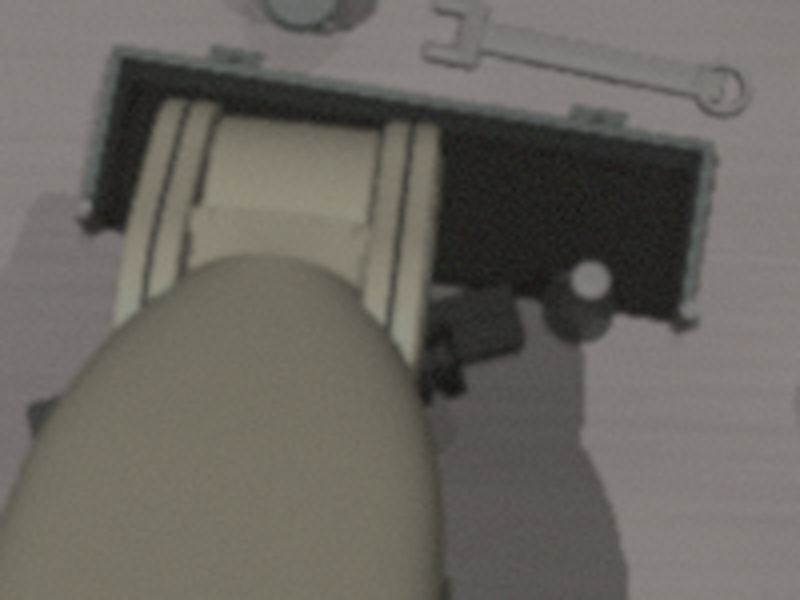

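View pics/s2c.png

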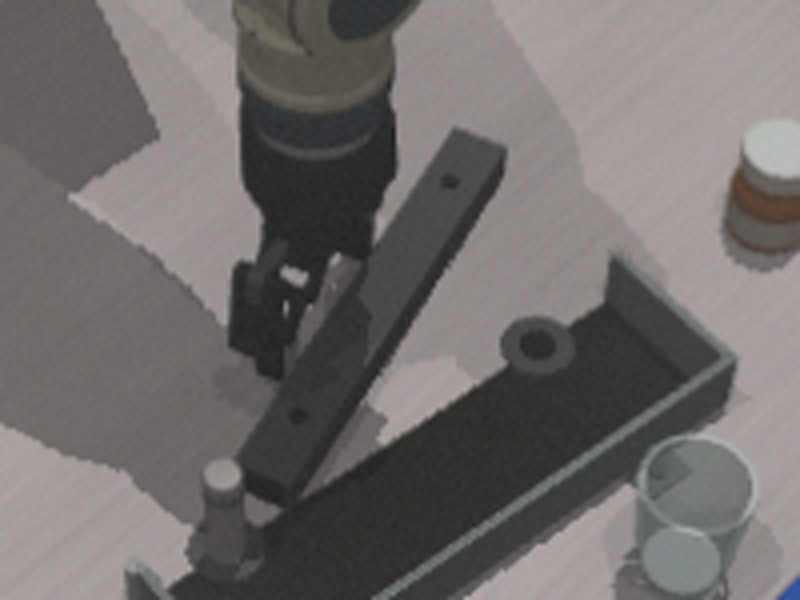

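```bash
cat >> h.py <<'E'
def rail(f,pts,x0,y0,s=4):
    "4 top corners, crop px, order: +y far, +y near, -y near, -y far (any order ok)"
    q=np.array([b(px2w(f,(U+.5)/s-.5+x0,(V+.5)/s-.5+y0,.026)) for U,V in pts])
    (cx,cy),(a1,a2),an=cv2.minAreaRect(q.astype(np.float32)*1000)
    c=q.mean(0); i=np.argsort(q[:,1]); e0=q[i[:2]].mean(0);e1=q[i[2:]].mean(0)
    v=e1-e0; print("centre",c.round(4),"th",np.degrees(np.arctan2(-v[0],v[1])).round(1),"len",np.linalg.norm(v).round(4),"sizes",round(a1),round(a2),"end-y",e0.round(4),"end+y",e1.round(4))
E
python3 - <<'E'
from h import *
rail("pics/s2.png",[(455,127),(507,150),(288,488),(243,458)],250,180)
E
```

```text
centre [-0.1479  0.046 ] th 24.4 len 0.2567 sizes 33 260 end-y [-0.0949 -0.0709] end+y [-0.2008  0.1629]
```

```bash
python3 - <<'E'
from h import *
c=np.array([-.115,.045])
p=c-(.060-.034)*nr(25); servo_line(P(*p,.020),velocity=.06); st()
p2=p-.03*nr(25); servo_line(P(*p2,.020),velocity=.15)
servo_line(P(*p2,.12),velocity=.2)
for o in(-65,115): print(o,inverse_kinematics(P(-.193,.218,.12),ori(o)))
move_gripper(0.0)
st()
snap("scene","pics/s3.png"); snap("top","pics/t3.png")
crop("pics/s3.png","pics/s3c.png",250,450,180,330)
E
```

```text
t 6.03 tcp [0.5814 0.0481 0.02  ] bay [-0.1383  0.0342] F [ 0.8 -0.6 -0.1] gap 1.001
-65 [ 0.26655928  0.41311377 -0.09609337  1.06158918  0.         -1.59570703]
115 [ 2.66559284e-01  4.13113774e-01 -9.60933689e-02  1.06158918e+00
  4.44089210e-16  1.54588563e+00]
 t 7.79 tcp [0.5524 0.0393 0.12  ] bay [-0.1657  0.0213] F [-0.  -0.2 -1.4] gap 0.0
```

View pics/s3c.png

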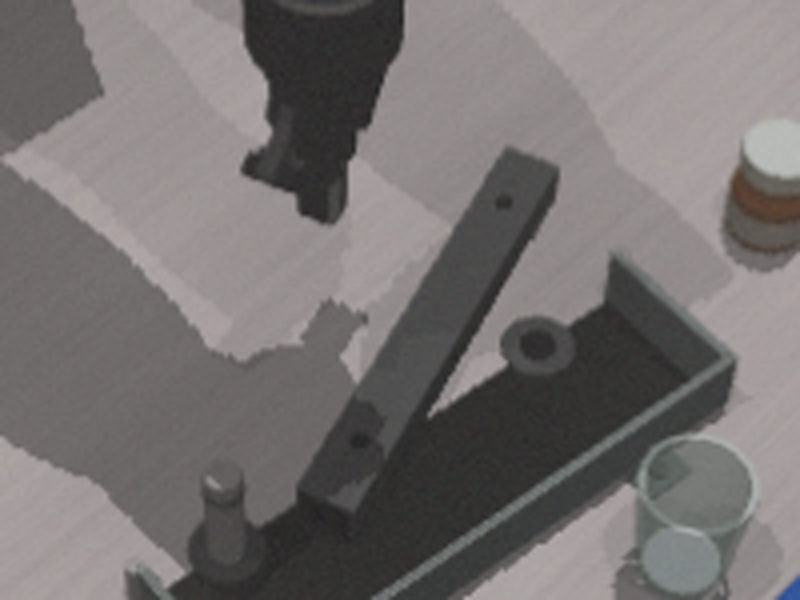

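```bash
python3 - <<'E'
from h import *
rail("pics/s3.png",[(508,147),(558,170),(350,515),(300,486)],250,180)
E
```

```text
centre [-0.1174  0.0594] th 24.8 len 0.2574 sizes 32 261 end-y [-0.0633 -0.0574] end+y [-0.1714  0.1762]
```

```bash
python3 - <<'E'
from h import *
th=24.8; c=np.array([-.1174,.0594])
e=lambda g: c+(.130+.011+g)*ax(th)
goto(P(*e(.035),.12),ori(th+90)); 
servo_line(P(*e(.035),.030),velocity=.2); st()
servo_line(P(*e(-.04),.030),velocity=.06); st()
snap("scene","pics/s4.png"); snap("top","pics/t4.png")
crop("pics/s4.png","pics/s4c.png",250,450,180,330)
crop("pics/t4.png","pics/t4c.png",230,430,150,300)
E
```

```text
t 9.61 tcp [0.5563 0.2384 0.0307] bay [-0.1906  0.2189] F [0.4 0.4 0.8] gap 0.002
 t 11.01 tcp [0.5769 0.1666 0.0298] bay [-0.1598  0.1508] F [-0.6 -0.6 -0.4] gap -0.004
```

View pics/s4c.png

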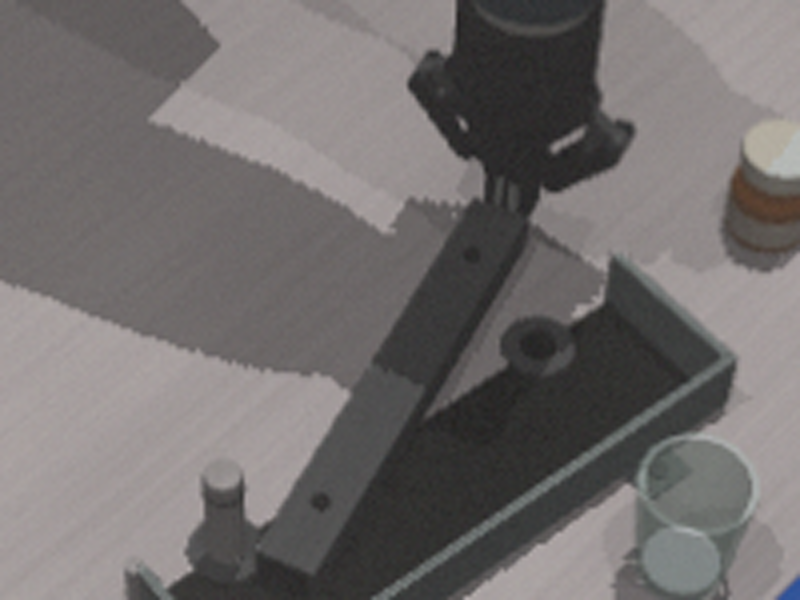

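View pics/t4c.png

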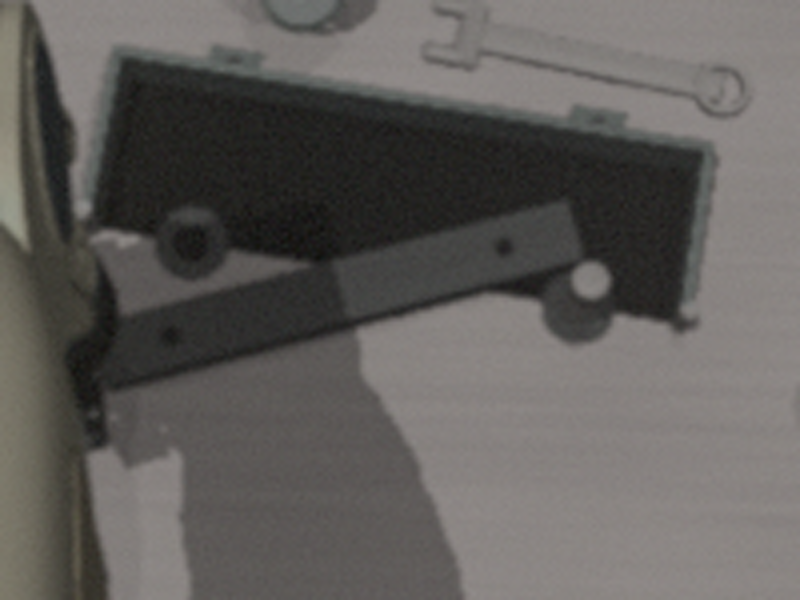

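```bash
python3 - <<'E'
from h import *
rail("pics/s4.png",[(475,200),(527,222),(313,574),(260,545)],250,180)
rail("pics/t4.png",[(105,322),(570,203),(582,258),(115,384)],230,150)
E
```

```text
centre [-0.1004  0.0214] th 24.6 len 0.2537 sizes 32 256 end-y [-0.0476 -0.0939] end+y [-0.1532  0.1367]
centre [-0.1024  0.0187] th 24.7 len 0.2517 sizes 33 254 end-y [-0.0498 -0.0956] end+y [-0.1549  0.1331]
```

```bash
python3 - <<'E'
from h import *
th=24.7; c=np.array([-.1174,.0594])
e=lambda g: c+(.130+.011+g)*ax(24.8)
servo_line(P(*e(-.077),.030),velocity=.06); st()
servo_line(P(*e(-.03),.030),velocity=.15)
servo_line(P(*e(-.03),.12),velocity=.2)
move_gripper(1.0)
goto(P(-.20,.01,.12),ori(0)); st()
snap("scene","pics/s5.png"); snap("top","pics/t5.png")
crop("pics/s5.png","pics/s5c.png",250,450,180,330)
E
```

```text
t 11.88 tcp [0.5878 0.131  0.0301] bay [-0.144   0.1171] F [0.5 0.3 1.3] gap -0.002
 t 17.48 tcp [0.5168 0.0331 0.12  ] bay [-0.2   0.01] F [0.4 0.7 0.3] gap 1.001
```

View pics/s5c.png

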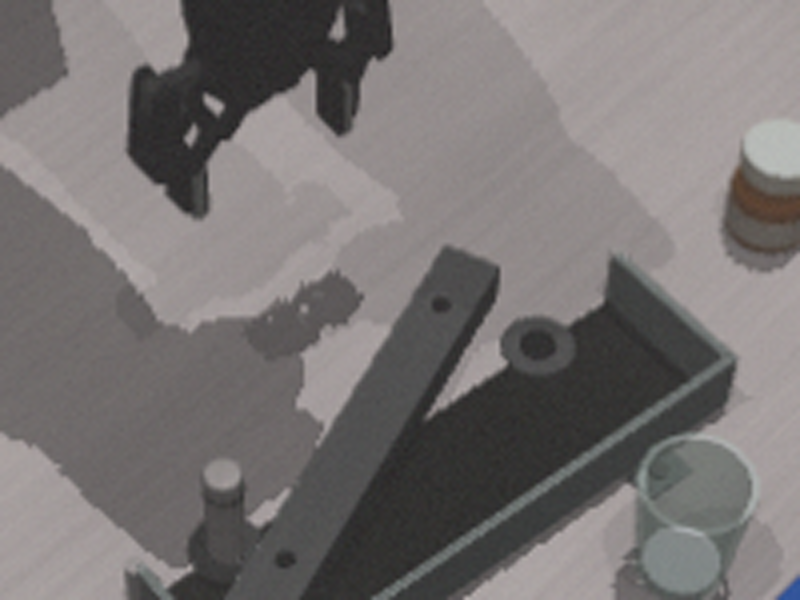

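```bash
python3 - <<'E'
from h import *
for U,V in((448,245),(499,268)): print(b(px2w("pics/s5.png",U/4+250,V/4+180,.026)).round(4))
crop("pics/s5.png","pics/s5d.png",250,450,220,370)
E
```

```text
[-0.1513  0.098 ]
[-0.122   0.1094]
```

View pics/s5d.png

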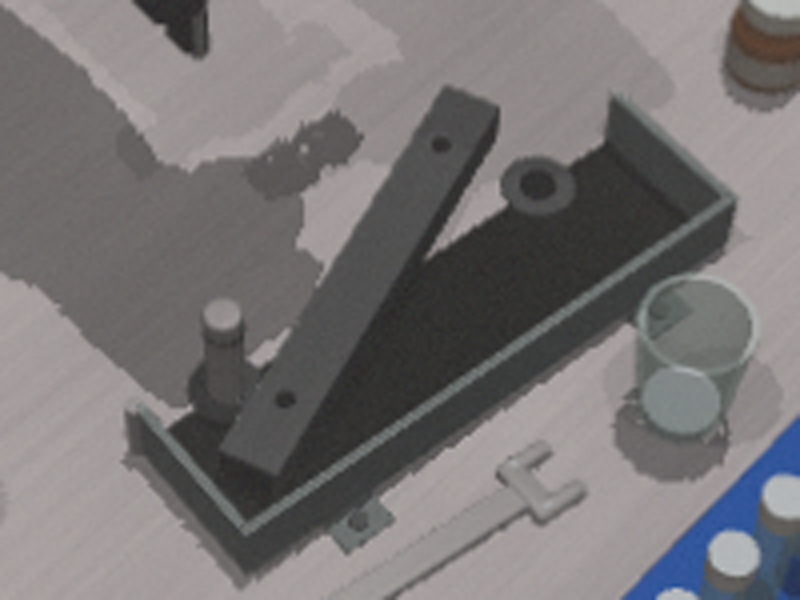

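```bash
python3 - <<'E'
from h import *
rail("pics/s5.png",[(448,85),(499,108),(278,475),(224,448)],250,220)
servo_line(P(-.20,.01,.020),velocity=.2); st()
servo_line(P(-.085,.01,.020),velocity=.06); st()
servo_line(P(-.062,.01,.020),velocity=.04); st()
snap("scene","pics/s6.png"); snap("top","pics/t6.png")
crop("pics/s6.png","pics/s6c.png",250,450,220,370)
E
```

```text
centre [-0.084  -0.0127] th 24.8 len 0.2566 sizes 31 258 end-y [-0.0301 -0.1291] end+y [-0.1379  0.1038]
 t 18.23 tcp [0.5173 0.033  0.0206] bay [-0.1996  0.01  ] F [ 0.1  0.1 -0.1] gap 1.002
 t 20.3 tcp [0.6306 0.0164 0.0201] bay [-0.085   0.0099] F [-1.1  0.4 -1.2] gap 1.005
 t 21.02 tcp [0.6539 0.013  0.02  ] bay [-0.0615  0.01  ] F [-0.1  0.4 -0.6] gap 0.996
```

View pics/s6c.png

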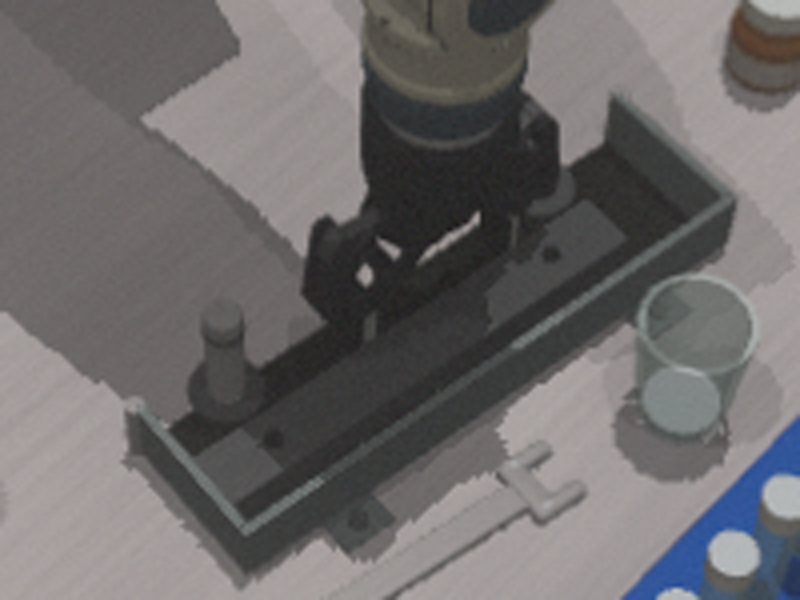

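```bash
python3 - <<'E'
from h import *
for x in(-.054,-.050,-.048,-.0465):
    servo_line(P(x,.01,.020),velocity=.03); s=st()
    if np.linalg.norm(s["force"])>12: break
servo_line(P(-.075,.01,.020),velocity=.1)
servo_line(P(-.10,.01,.15),velocity=.25)
goto(P(-.35,.01,.2),ori(0)); st()
snap("scene","pics/s7.png"); snap("top","pics/t7.png")
crop("pics/s7.png","pics/s7c.png",250,450,220,370)
crop("pics/t7.png","pics/t7c.png",230,430,150,300)
E
```

```text
t 21.54 tcp [0.6617 0.0119 0.02  ] bay [-0.0536  0.01  ] F [-0.5 -0.1  0.5] gap 1.001
 t 21.82 tcp [0.6655 0.0114 0.02  ] bay [-0.0498  0.01  ] F [-0.6  0.3  0.6] gap 1.001
 t 22.07 tcp [0.6672 0.0111 0.0199] bay [-0.048  0.01 ] F [-2.4 -0.3 -0.5] gap 1.0
 t 22.32 tcp [0.6688 0.0109 0.02  ] bay [-0.0464  0.01  ] F [-3.2 -0.4  0.1] gap 1.001
 t 24.44 tcp [0.3696 0.0545 0.1998] bay [-0.3488  0.01  ] F [-0.6 -0.2  0.2] gap 0.996
```

View pics/s7c.png

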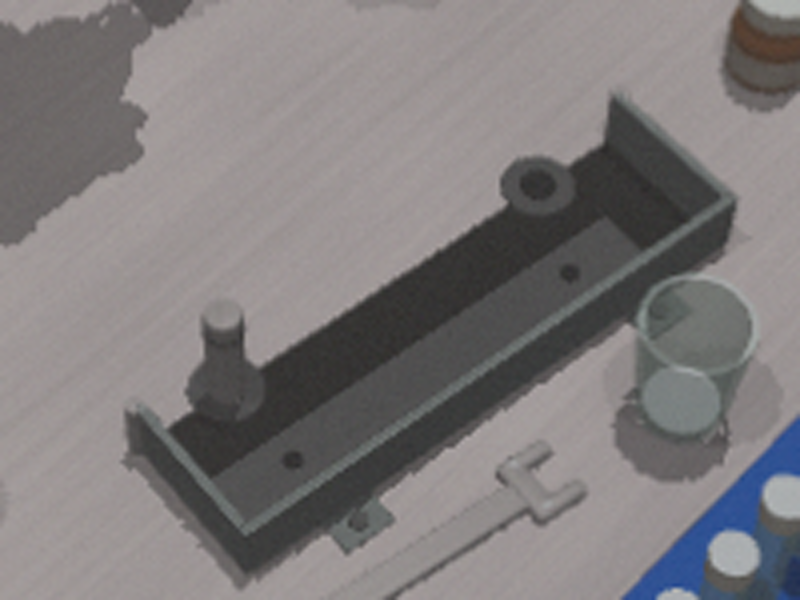

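View pics/t7c.png

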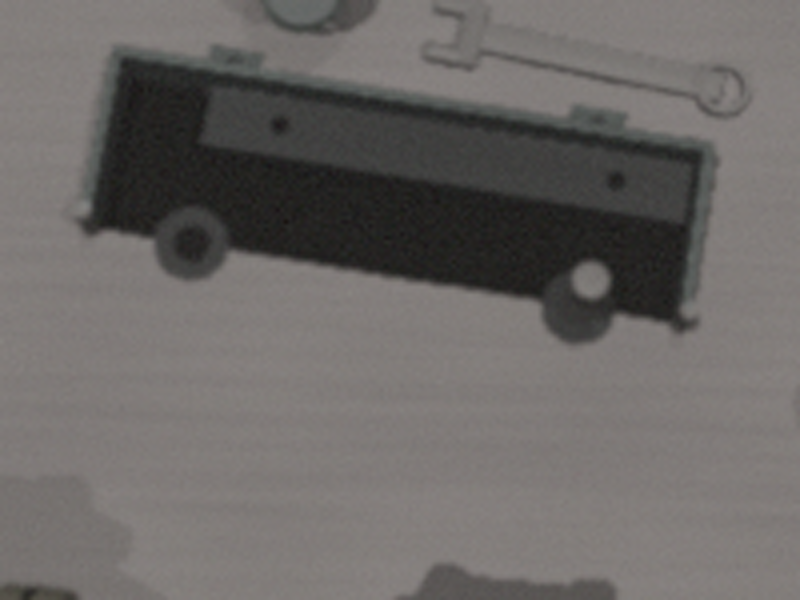

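```bash
python3 - <<'E'
from h import *
rail("pics/t7.png",[(209,88),(202,145),(685,222),(696,163)],230,150)
for U,V in((280,124),(616,180)): print(b(px2w("pics/t7.png",(U+.5)/4-.5+230,(V+.5)/4-.5+150,.026)).round(4))
for U,V in((570,273),(293,460)): print(b(px2w("pics/s7.png",(U+.5)/4-.5+250,(V+.5)/4-.5+220,.026)).round(4))
# compare bay frame: inner corners of side walls
for U,V in((122,58),(705,150)): print("wall",b(px2w("pics/t7.png",(U+.5)/4-.5+230,(V+.5)/4-.5+150,.04)).round(4))
for U,V in((722,200),(250,524)): print("wall s",b(px2w("pics/s7.png",(U+.5)/4-.5+250,(V+.5)/4-.5+220,.04)).round(4))
E
```

```text
centre [-0.0203 -0.0224] th 0.5 len 0.2595 sizes 33 261 end-y [-0.0192 -0.1522] end+y [-0.0213  0.1073]
[-0.0189  0.0676]
[-0.0192 -0.1123]
[-0.0183  0.0672]
[-0.0182 -0.1125]
wall [-0.0012  0.1546]
wall [ 0.0007 -0.155 ]
wall s [0.0027 0.1528]
wall s [ 0.0035 -0.1547]
```

```bash
python3 - <<'E'
import cv2
a=cv2.imread("pics/s7.png");cv2.imwrite("pics/d.png",cv2.absdiff(cv2.imread("pics/top0.png"),cv2.imread("pics/t7.png"))*3)
E
```

```text
(no output)
```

View pics/d.png

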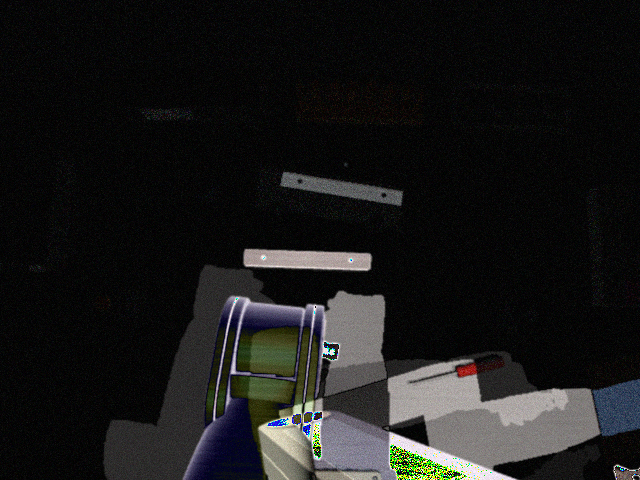

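The difference image shows that only the rail, the arm and the shadows changed. The driver shows up only because its lighting differs. I'm handing the job in.

```bash
python3 - <<'E'
from h import *
st(); print(finish_job())
E
```

```text
t 24.54 tcp [0.3697 0.0545 0.1996] bay [-0.3487  0.0099] F [-0.4  0.1  0.2] gap 1.0
the job is handed in; nothing more can be done
None
```

The rail is lying flat along the bay's back wall, behind the post, and I handed the job in at about 24.5 s of the 72 s allowed. No verdict is reported, so the figures below are my own camera measurements.

**What I did:** I used three kinds of push along the bench and never gripped or lifted the rail.
1. With the gripper open, I pushed the rail's near face to turn it to about 25° and bring it level with the gap.
2. With the gripper shut, I pushed on the far end face to slide the near end in behind the post. At that point one end was at bay x ≈ -0.030 m and the other at about -0.138 m, which meets the on-the-way condition.
3. With the gripper open again and square to the bay, I swung the other end in and pushed the rail up to the back wall.

**Final checks:**
- **Depth:** the rail's centre line is at bay x ≈ -0.018 to -0.020 m from the two cameras, with the ends at -0.019 and -0.021 m. The limit is -0.027 m.
- **Angle to the wall:** about 0.5°.
- **Sideways position:** the centre is at bay y ≈ -0.022 m, where ±0.03 m is allowed. This is the tightest result. The side wall stops the rail at -0.025 m, so it cannot pass the limit.
- **Forces:** the wrist readings I took during the pushes stayed below about 4 N.
- **Other things on the bench:** comparing the top pictures before and after showed none of them moved. The driver's lighting changed with the arm's shadow, so it stands out there, but its outline did not shift.

The two cameras differed by about 1–3 mm on the wall positions, in line with the stated calibration. None of my checks failed.

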